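# Clamp a pump bearing carrier behind the sprung guard flaps

## Robot

A 7-joint arm with a two-finger parallel gripper is mounted at the origin on the work surface. World frame = base frame: x ahead of the robot, y to its left, z up, the work surface at z = 0. Lengths are in m, angles in rad, forces in N, time in s.
With the tool pointing down it reaches from about 0.35 to 0.9 m from the base axis. Payload 8.1 kg.
Tool frame: the origin (TCP) lies midway between the tips of the shut fingers; the grasp point (between the pads) lies 19 mm behind it; z points along the fingers, y is the line along which they close (so a half turn about z gives the same grasp; the last joint's range is limited). The gripper opens to 92 mm and grips with 3 to 60 N. Pads are 19 mm wide; open, the fingers measure 130 mm over their backs; the gripper's body (75 mm by 190 mm) begins 47 mm behind the grasp point.
Start: joints at [-1.306, 0.434, 0.025, 1.573, -0.012, 1.134, -0.075], TCP at [0.225, 0.583, 0.227] pointing down, gripper open.
Joint ranges: [-2.62, 2.62], [-0.44, 2.09], [-1.27, 1.32], [0.08, 2.57], [-1.32, 4.46], [0.12, 2], [-2.74, 2.74]. Speed limits (rad/s): [2.22, 2.22, 3.01, 3.01, 3.14, 3.14, 3.14].

## Interface

Orientations are given as a rotation vector (axis times angle).
In Python, from cell import arm gives the robot as it stands.
- The arm moves only by the tool move_arm, never from a script. Its argument "motion" is a list of rows, each an object of numbers: "tx", "ty", "tz": the shift along the tool's x, y, z normalised to -1 to 1, where 1 is 1000 mm; "twist": the turn about the tool's z normalised to -1 to 1, where 1 is pi/2 rad. In form: [{"tx": .., "ty": .., "tz": .., "twist": ..}, ...]. A call has 1 to 12 rows; each row shifts and turns the commanded pose from where the row before left it, along the tool's axes as they then stand; what a row does not reach is not made up. A row lasts 1/10 s, in which the tool goes at most 50 mm and 8.59 degrees, less where a joint would pass 70% of its speed; a pose out of reach is approached as far as the arm can. A call with a number of a shift or a turn outside -1 to 1 is refused whole. A call with a gripper value outside its range is refused whole. "gripper" is the gripper's target within -1 to 1 (shut at 1, half-way at 0, fully open at -1), set as the call begins (left out, the last holds). The fingers move at their own pace and stop on an object; "squeeze" is the grip in N (left out, the last holds). Time passes only in rows, so rows that do not move let the fingers close. It gives the time, the measured TCP pose, the force, the opening and the grip force at its end, in the units of the state.
- arm.observe(): the state, without advancing time (a new reading comes with each control period).
- arm.get_image(name): name is "side" or "top"; returns the picture (384x512x3 uint8, red, green, blue); there is no depth.
- arm.calibration(name): a dict with "K" (3x3 intrinsics, pixels), "k1" (the pictures are not rectified: a ray, as slopes to the right and down, at radius r is drawn at 1 + k1 r^2 times it, then the intrinsics apply), "T" (4x4, takes a point from camera to world coordinates). Camera axes: x right, y down, z forward; pixel columns grow to the right and rows downward; lengths in m; the calibration is good to about 2 mm. A picture is of the moment at which its call begins. calibration takes no time and is no camera call.
- arm.sign_off(): hands the job in; it is judged then, once.
Trained networks look in the newest picture that a camera, given by its name, has taken for a name from the list of things; names that differ only in an ending like _2 or _b are one class to them, and where a whole thing is asked for, a point or a joint stands for the part that bears it (a point fixed in the world has none). Each returns a list of dicts, best first, with "conf" (0 to 1); they miss things now and then, are a little off and sometimes report something else, mostly with a low value. They report only what shows in the picture. A call takes as long as a camera call. They do not tell look-alikes from the thing itself.
- arm.look_for(camera, query): "point" ([column, row] as shares, 0 to 1, of the picture: columns of its width, rows of its height, amid what is visible of it).
- arm.regions_of(camera, query): "region" (384x512 bool, what is visible of it) and "point" ([column, row] as shares, 0 to 1, of the picture: columns of its width, rows of its height, amid what is visible of it).
- arm.place_of(camera, query): "point" ([column, row] as shares, 0 to 1, of the picture: columns of its width, rows of its height: a listed point, or the origin of a listed thing).
The state is a dict: "clock": time; "joints": joint angles; "dq": joint speeds; "joint_efforts": joint torques, N m; "position": TCP position; "ee_rot": TCP orientation; "force": force on the tool from outside, world axes, zero at the start; "ft_torque": the same for the moment, N m; "width": opening from 0.0 (shut) to 1.0 (fully open); "gripper_force": force on a finger pad.
Only numpy, scipy, OpenCV 4.12 (cv2) and the standard library are available. Lean on these libraries where they do the work, as an engineer would, in place of code of your own. Each camera call takes 0.05 s, during which the arm holds its last target. There are 200 camera calls.

## Task

Set the cast bearing carrier down on the fixture's lead-in tray with its big boss towards the guard flaps and let go of it; then take it again by its small rear lug and push it through the sprung flaps until it rests against the backstop, so that the flaps swing shut behind it. Then clamp it: turn the black wing knob clockwise (seen from above), with fresh grips as needed, until its drag clutch first slips, stop there (at most an eighth of a turn of slip) and let go. Leave the other things on the bench where they are.

Things in the scene. Friction and masses are not known exactly. Their poses are not given: they have to be found in the camera images.
- carrier_center (a point): centre, half-way up (30 mm), of the loose cast-aluminium bearing carrier: base plate 150 (x) x 60 (y) x 20 mm thick, carrying a big boss near its +x end and a small lug at its -x end, both rising to 60 mm above the underside, with a low rib between. 0.4 to 0.9 kg, balance point 25 mm along +x. It starts flat on the bench right of the fixture, its +x within about 0.8 rad of world +y; z up.
- carrier: the same carrier; origin at the centre of its underside, same axes
- boss_top (a point): centre of the top face of the carrier's big rectangular boss, 50 (x) x 48 (y) mm, 40 mm tall above the base plate; 35 mm along +x from the carrier's centre, 60 mm above its underside
- lug_top (a point): centre of the top face of the carrier's small rear lug, 20 x 20 mm, 40 mm tall above the base plate; 65 mm along -x from the carrier's centre, 60 mm above its underside
- fixture: fixed steel clamping fixture. Origin on the bench under the middle of the flap gate; x = push direction through the gate (roughly world +y), z up. Deck 390 x 150 mm, top 10 mm above the bench, x = -170 to 220 mm. Gate posts at x = 0, y = +-46 to 60 mm, 70 mm high, no lintel. Backstop face at x = 206 mm, 40 mm high.
- leadin (a point): where the carrier's centre belongs when set down on the lead-in tray, its +x along the fixture's x (10 mm either way along x is fine); fixture axes. Low side rails (tops 19 mm above the bench): inner faces at fixture y = +-40 mm, tapering from x = -62 to -2 mm down to +-34 mm, then straight to the backstop
- home (a point): where the carrier's centre lies when it rests against the backstop; fixture axes. The boss is then under the press pad and the rear end 56 mm past the gate. The clamp bridge (40 mm wide, centred at fixture x = 166 mm; posts at y = +-46 to 64 mm, crossbar 85 to 97 mm above the bench) lets the carrier in only by sliding
- flap_left (a joint): angle of the sprung steel guard flap on the +y side of the gate (hinge pin upright at x = 0, y = 44 mm; leaf 41 mm wide, from 21 to 66 mm above the bench): 0 shut across the gate, grows as it swings towards +x, to 1.7 rad; a light spring (0.02 to 0.08 N m) shuts it. Pushed open by the carrier's front, 1 to 2 N each
- flap_right (a joint): the same for the flap on the -y side (hinge at y = -44 mm)
- wing_grip (a point): centre of the grip of the black wing knob on top of the clamp bridge: a straight bar 54 long (own x) x 14 thick (own y) x 30 mm high, on the upright screw axis (fixture x = 166, y = 0). At most 135 mm above the bench; it sinks 1.9 mm for each radian that the screw turns clockwise. z up
- pad_face (a point): centre of the underside of the round press pad (36 mm across) beneath the bridge. It starts about 1.5 to 4.5 mm above the boss top of a carrier that is home (boss top then 70 mm above the bench), does not rotate, and comes down 1.9 mm per radian of the screw
- spindle (a joint): angle of the clamp screw, rad: grows clockwise seen from above, 0 = fully raised; starts at 0.8 to 2.3, lower end 4.4. The pad meets the boss of a carrier that is home at about 3.15; about 0.1 rad later the screw stands still and the clutch slips. Running friction 0.055 N m. A brass disc with a dark pointer bar under the wing knob turns with it
- wing (a joint): slip of the drag clutch: angle of the wing knob relative to the screw, rad, 0 at the start. It stays at 0 while the screw follows the knob, and grows when the clutch (0.10 N m) slips as the knob is turned further clockwise. Seen from above: the pointer bar on the disc starts in line with the knob's bar, sticking out past its end, and the knob runs ahead of it when slipping
- bearing: steel bearing ring, 90 mm across, 22 mm high; origin under its centre; a bystander, leave it
- tub: white plastic tub, 110 mm across, 70 mm high; origin under its centre; a bystander, leave it
- screwdriver: black-handled screwdriver lying on the bench; a bystander, leave it
- can: metal can, 66 mm across, 120 mm high; origin under its centre; a bystander, leave it
- press_pad: the press pad with its stem (see pad_face); its origin lies on the bench under the screw axis when fully raised
Things that resemble listed ones, but are neither listed nor needed, are in the scene too. Leave any green look-alike of the carrier alone.

How it is judged:
By the outcome, as a careful person would: the job done as asked, in the order asked, and still so for the second after the job is handed in, with the robot touching nothing.
It also fails if it takes over 72 s, if anything falls off the work surface, if the arm or the gripper's body presses on something with over 40 N, if the wrist force passes 120 N, or if a joint passes its speed limit or range.

## Working session

There is one attempt and no reset: what is moved stays moved. The work goes in short steps, Python scripts to look and compute and a tool call to move; the robot and the scene stay as the last step left them, time stands still between calls to the robot, and variables do not carry over. Pictures are saved under pics/ and viewed, at most 10 in all, crops included, and the job is handed in when it is done.

Besides the shell and the picture viewer there is one more tool, called after "Call:" as name(argument=value, ...) on one line, values as JSON. move_arm: Moves the arm, as the interface text tells. Scaled input: -1 to 1 covers 1000 mm each way for a shift and pi/2 rad each way for a turn. Its arguments: {"type":"object","properties":{"motion":{"type":"array","items":{"type":"object","properties":{"tx":{"type":"number"},"ty":{"type":"number"},"tz":{"type":"number"},"twist":{"type":"number"}}}},"gripper":{"type":"number"},"squeeze":{"type":"number"}},"required":["motion"]}

```bash
mkdir -p pics; cat > h.py <<'E'
import numpy as np, cv2
from cell import arm
from scipy.spatial.transform import Rotation as R
def ray(cam,uv):
    c=arm.calibration(cam);K=np.array(c["K"]);T=np.array(c["T"])
    p=np.linalg.inv(K)@[uv[0],uv[1],1]; d=p[:2].copy()
    for _ in range(20): d=p[:2]/(1+c["k1"]*(d@d))
    return T[:3,3],T[:3,:3]@[d[0],d[1],1]
def at(cam,uv,z):
    o,d=ray(cam,uv); return o+d*(z-o[2])/d[2]
def px(cam,P):
    c=arm.calibration(cam);T=np.array(c["T"]);q=T[:3,:3].T@(np.array(P)-T[:3,3]);d=q[:2]/q[2]
    d=d*(1+c["k1"]*(d@d)); return (np.array(c["K"])@[d[0],d[1],1])[:2]
def find(cam,q,z,n=3):
    r=arm.place_of(cam,q)
    for e in r[:n]:
        uv=np.array(e["point"])*[512,384]; print(cam,q,round(e["conf"],2),uv.round(1),at(cam,uv,z).round(4))
def snap(cam,name,crop=None,s=1.5):
    im=arm.get_image(cam)[:,:,::-1]
    if crop: im=im[crop[1]:crop[3],crop[0]:crop[2]]
    cv2.imwrite("pics/"+name,cv2.resize(im,None,fx=s,fy=s,interpolation=cv2.INTER_CUBIC))
E
python3 - <<'E'
from h import *
np.set_printoptions(suppress=True)
s=arm.observe();print(s)
snap("top","t0.png");snap("side","s0.png")
for c in("top","side"):
    print(c,arm.calibration(c)["T"])
    for q,z in(("carrier_center",.03),("boss_top",.06),("lug_top",.06),("fixture",0),("leadin",.04),("home",.04),("wing_grip",.12)): find(c,q,z)
E
```

```text
{'clock': 0.0, 'joints': array([-1.30559337,  0.43519772,  0.02497832,  1.57409394, -0.0116122 ,
        1.13393786, -0.0750739 ]), 'dq': array([-0.00092529, -0.00051199,  0.00156444, -0.00070284, -0.00121458,
        0.00052369,  0.00101356]), 'joint_efforts': array([ -0.0002849 , -66.78346395,   0.98502036, -31.44748807,
        -0.06060667,   0.04266485,   0.00015765]), 'position': array([0.22460441, 0.58272487, 0.22596191]), 'ee_rot': array([-0.57454844, -3.08845776,  0.00233169]), 'force': array([-0.16839874, -0.24279624, -0.622199  ]), 'ft_torque': array([-0.03619855,  0.01415182, -0.02626877]), 'gripper_force': 0.0, 'width': 0.9945659177856235}
top [[-0.02549408 -0.97144388  0.23589583  0.31157423]
 [-0.99967099  0.0254403  -0.00327206 -0.0293135 ]
 [-0.00282264 -0.23590164 -0.97177284  1.35192211]
 [ 0.          0.          0.          1.        ]]
top carrier_center 0.84 [329.7 254.4] [ 0.4148 -0.296   0.03  ]
top carrier_center 0.63 [336.5 213.8] [ 0.563 -0.332  0.03 ]
top carrier_center 0.59 [358.8 165.6] [ 0.7484 -0.4325  0.03  ]
top boss_top 0.84 [337.5 264.3] [ 0.3773 -
[... 904 characters left out ...]
  0.03  ]
side carrier_center 0.61 [335.7 257.2] [ 0.7317 -0.2453  0.03  ]
side boss_top 0.86 [208.7 294. ] [ 0.3715 -0.3126  0.06  ]
side boss_top 0.68 [281.4 273.7] [ 0.5527 -0.2964  0.06  ]
side boss_top 0.55 [395.2 298.8] [ 0.7633 -0.4549  0.06  ]
side lug_top 0.83 [301.8 307.8] [ 0.5517 -0.4142  0.06  ]
side lug_top 0.82 [246.6 272.1] [ 0.4755 -0.266   0.06  ]
side lug_top 0.78 [353.3 290.7] [ 0.6866 -0.4015  0.06  ]
side fixture 0.92 [243.7 222.6] [0.5646 0.0299 0.    ]
side fixture 0.32 [241.4 160.2] [0.7    0.4808 0.    ]
side leadin 0.75 [253.3 223.4] [ 0.5707 -0.0408  0.04  ]
side home 0.89 [243.4 193.1] [0.5992 0.1422 0.04  ]
side wing_grip 0.6 [243.3 164.9] [0.6129 0.1895 0.12  ]
```

View pics/t0.png

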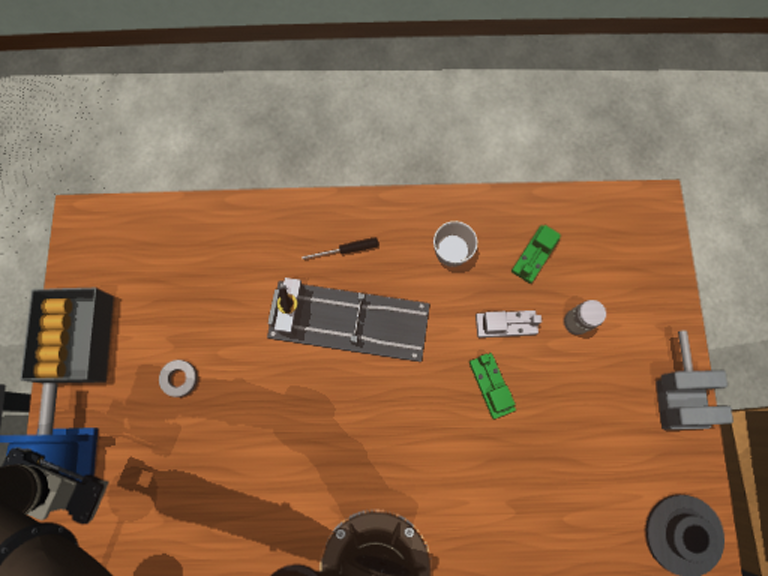

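View pics/s0.png

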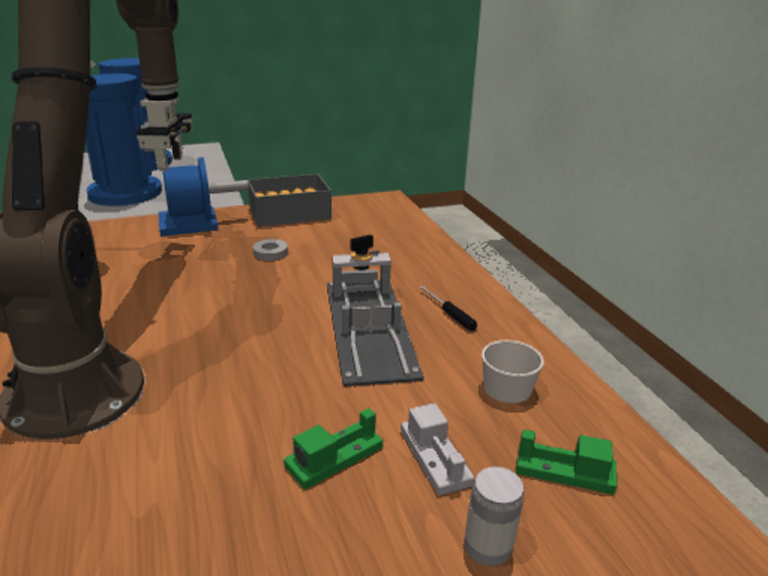

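Candidates for the carrier in the top picture: green at about (329,254), light grey cast metal at (338,214), green at (359,166). I choose the grey one, with its boss at (330,210) on the left and its lug at (358,212). I'll check it in a close crop and fit the poses to masks from both cameras.

```bash
cat > fit.py <<'E'
from h import *
from scipy.optimize import minimize
def box(x0,x1,y0,y1,z0,z1): return np.array([[x,y,z] for x in(x0,x1) for y in(y0,y1) for z in(z0,z1)])
CAR=[box(-.075,.075,-.03,.03,0,.02),box(.01,.06,-.024,.024,.02,.06),box(-.075,-.055,-.01,.01,.02,.06)]
FIX=[box(-.17,.22,-.075,.075,0,.01)]+[box(-.006,.006,s*.053-.007,s*.053+.007,0,.07) for s in(1,-1)]+[box(.146,.186,s*.055-.009,s*.055+.009,0,.085) for s in(1,-1)]+[box(.146,.186,-.064,.064,.085,.097)]
def render(cam,boxes,p,z0=0):
    m=np.zeros((384,512),np.uint8);c,s=np.cos(p[2]),np.sin(p[2])
    for b in boxes:
        w=np.c_[p[0]+c*b[:,0]-s*b[:,1],p[1]+s*b[:,0]+c*b[:,1],b[:,2]+z0]
        q=np.array([px(cam,v) for v in w],np.float32)
        cv2.fillConvexPoly(m,np.round(cv2.convexHull(q)*16).astype(np.int32),1,shift=4,lineType=cv2.LINE_8)
    return m
_f=lambda m:cv2.GaussianBlur(m.astype(np.float32),(0,0),1.2)
def fit(boxes,p0,masks,z0=0):
    M={c:_f(m) for c,m in masks.items()}
    cost=lambda p:sum(((_f(render(c,boxes,p,z0))-M[c])**2).sum() for c in M)
    r=minimize(cost,p0,method="Nelder-Mead",options=dict(initial_simplex=np.array(p0)+np.array([[0,0,0],[.01,0,0],[0,.01,0],[0,0,.08]]),xatol=1e-4,fatol=.1))
    return r.x,r.fun
def pick(cam,q,uv):
    rs=arm.regions_of(cam,q)
    return min(rs,key=lambda e:np.hypot(*(np.array(e["point"])*[512,384]-uv)))["region"]
E
cat > m1.py <<'E'
from fit import *
snap("top","t1.png",(300,130,420,290),3.5)
mc={c:pick(c,"carrier",px(c,[.562,-.345,.03])) for c in("top","side")}
mf={c:pick(c,"fixture",px(c,[.57,.02,.01])) for c in("top","side")}
for n,B,p0,m in(("car",CAR,[.562,-.345,1.6],mc),("fix",FIX,[.565,.03,1.39],mf)):
    print(n,{c:int(x.sum()) for c,x in m.items()},{c:int(render(c,B,p0).sum()) for c in m})
    print(n,*fit(B,p0,m))
    for c in m: print(c,*fit(B,p0,{c:m[c]}))
np.savez("m.npz",**{n+c:m[c] for n,m in(("c",mc),("f",mf)) for c in m})
E
python3 m1.py
```

```text
car {'top': 685, 'side': 1596} {'top': 767, 'side': 1846}Traceback (most recent call last):
  File "m1.py", line 7, in <module>
    print(n,*fit(B,p0,m))
             ~~~^^^^^^^^
  File "fit.py", line 17, in fit
    r=minimize(cost,p0,method="Nelder-Mead",options=dict(initial_simplex=np.array(p0)+np.array([[0,0,0],[.01,0,0],[0,.01,0],[0,0,.08]]),xatol=1e-4,fatol=.1))
    res = _minimize_neldermead(fun, x0, args, callback, bounds=bounds,
                               **options)
    fsim[j] = func(sim[j])
              ~~~~^^^^^^^^
    fx = function(np.copy(x), *(wrapper_args + args))
  File "fit.py", line 16, in <lambda>
    cost=lambda p:sum(((_f(render(c,boxes,p,z0))-M[c])**2).sum() for c in M)
                  ~~~^^^^^^^^^^^^^^^^^^^^^^^^^^^^^^^^^^^^^^^^^^^^^^^^^^^^^^^
  File "fit.py", line 16, in <genexpr>
    cost=lambda p:sum(((_f(render(c,boxes,p,z0))-M[c])**2).sum() for c in M)
                           ~~~~~~^^^^^^^^^^^^^^
  File "fit.py", line 10, in render
    q=np.array([px(cam,v) for v in w],np.float32)
                ~~^^^^^^^
  File "h.py", line 12, in px
    c=arm.calibration(cam);T=np.array(c["T"]);q=T[:3,:3].T@(np.array(P)-T[:3,3]);d=q[:2]/q[2]
ValueError: time passes only in moves, steps and waits
```

View pics/t1.png

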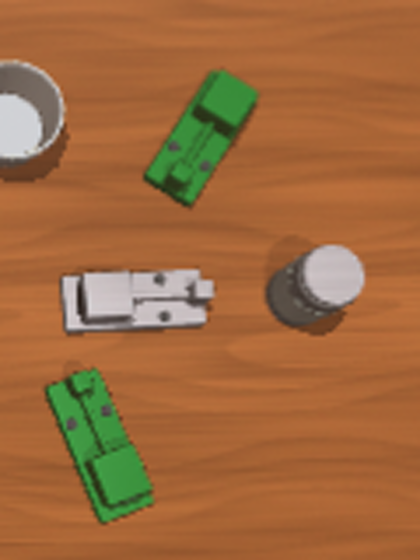

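The crop shows the grey carrier between the two green look-alikes, boss at the left (about (330,213) in the full picture) and lug at the right (about (358,212)). The can is some 20 px beyond the lug. The choice is confirmed. The script failed on too many calibration calls, so I'll cache it.

```bash
sed -i 's/^def ray/CAL={c:arm.calibration(c) for c in("top","side")}\ndef ray/; s/c=arm.calibration(cam)/c=CAL[cam]/' h.py
sed -i '/^snap/d' m1.py; time python3 m1.py
```

```text
car {'top': 685, 'side': 1596} {'top': 767, 'side': 1846}
car [ 0.56007926 -0.33831697  1.56916392] 72.94136047363281
top [ 0.56002445 -0.33936656  1.62246665] 17.55553436279297
side [ 0.55983501 -0.33810378  1.5451286 ] 53.01239013671875
fix {'top': 4147, 'side': 4120} {'top': 4290, 'side': 4049}
fix [0.5754608  0.03193304 1.38956093] 327.7818298339844
top [0.57631048 0.03355947 1.39436968] 32.76173400878906
side [0.57455128 0.03111059 1.38299115] 287.344970703125
real	0m0.725s
user	0m1.219s
sys	0m0.032s
```

Call:
move_arm(motion=[{"tx":-0.0287,"ty":-0.0321},{"tx":-0.0287,"ty":-0.0321},{"tx":-0.0287,"ty":-0.0321},{"tx":-0.0287,"ty":-0.0321},{"tx":-0.0287,"ty":-0.0321},{"tx":-0.0287,"ty":-0.0321},{"tx":-0.0287,"ty":-0.0321},{"tx":-0.0287,"ty":-0.0321},{"tx":-0.0287,"ty":-0.0321},{"tx":-0.0287,"ty":-0.0321},{"tx":-0.0287,"ty":-0.0321}], gripper=-0.52)

```text
invalid input
```

Call:
move_arm(motion=[{"tx":-0.0287,"ty":-0.0321},{"tx":-0.0287,"ty":-0.0321},{"tx":-0.0287,"ty":-0.0321},{"tx":-0.0287,"ty":-0.0321},{"tx":-0.0287,"ty":-0.0321},{"tx":-0.0287,"ty":-0.0321},{"tx":-0.0287,"ty":-0.0321},{"tx":-0.0287,"ty":-0.0321},{"tx":-0.0287,"ty":-0.0321},{"tx":-0.0287,"ty":-0.0321},{"tx":-0.0287,"ty":-0.0321}])

```text
invalid input
```

Call:
move_arm(motion=[{"twist":0.0955},{"twist":0.0955},{"twist":0.0955},{"twist":0.0955},{"twist":0.0955},{"twist":0.0955},{"twist":0.0955},{"twist":0.0955},{}])

```text
invalid input
```

Call:
move_arm(motion=[{"tx":-0.0287,"ty":-0.0321,"tz":0,"twist":0}], gripper=-0.52)

```text
clock: 1.35
position: [0.2366, 0.5468, 0.2262]
ee_rot: [-0.564, -3.088, -0.003]
force: [1.6, -0.1, 0.5]
width: 0.951
gripper_force: 0.0
```

Call:
move_arm(motion=[{"tx":-0.03,"ty":-0.0336,"tz":0,"twist":0},{"tx":-0.03,"ty":-0.0336,"tz":0,"twist":0},{"tx":-0.03,"ty":-0.0336,"tz":0,"twist":0},{"tx":-0.03,"ty":-0.0336,"tz":0,"twist":0},{"tx":-0.03,"ty":-0.0336,"tz":0,"twist":0},{"tx":-0.03,"ty":-0.0336,"tz":0,"twist":0},{"tx":-0.03,"ty":-0.0336,"tz":0,"twist":0},{"tx":-0.03,"ty":-0.0336,"tz":0,"twist":0},{"tx":-0.03,"ty":-0.0336,"tz":0,"twist":0},{"tx":-0.03,"ty":-0.0336,"tz":0,"twist":0}])

```text
clock: 2.35
position: [0.3995, 0.1198, 0.2271]
ee_rot: [0.574, 3.088, 0.001]
force: [-0.2, 0.6, -0.5]
width: 0.763
gripper_force: 0.0
```

Call:
move_arm(motion=[{"tx":-0.03,"ty":-0.0336,"tz":0,"twist":0},{"tx":-0.03,"ty":-0.0336,"tz":0,"twist":0},{"tx":-0.03,"ty":-0.0336,"tz":0,"twist":0},{"tx":-0.03,"ty":-0.0336,"tz":0,"twist":0},{"tx":-0.03,"ty":-0.0336,"tz":0,"twist":0},{"tx":-0.03,"ty":-0.0336,"tz":0,"twist":0},{"tx":-0.03,"ty":-0.0336,"tz":0,"twist":0},{"tx":-0.03,"ty":-0.0336,"tz":0,"twist":0},{"tx":-0.03,"ty":-0.0336,"tz":0,"twist":0},{"tx":-0.03,"ty":-0.0336,"tz":0,"twist":0}])

```text
clock: 3.35
position: [0.5588, -0.3015, 0.2267]
ee_rot: [0.574, 3.088, 0.0]
force: [0.8, 0.9, -0.5]
width: 0.759
gripper_force: 0.0
```

Call:
move_arm(motion=[{"tx":0,"ty":0,"tz":0,"twist":0.0955},{"tx":0,"ty":0,"tz":0,"twist":0.0955},{"tx":0,"ty":0,"tz":0,"twist":0.0955},{"tx":0,"ty":0,"tz":0,"twist":0.0955},{"tx":0,"ty":0,"tz":0,"twist":0.0955},{"tx":0,"ty":0,"tz":0,"twist":0.0955},{"tx":0,"ty":0,"tz":0,"twist":0.0955},{"tx":0,"ty":0,"tz":0,"twist":0.0955},{"tx":0,"ty":0,"tz":0,"twist":0},{"tx":0,"ty":0,"tz":0,"twist":0}])

```text
clock: 4.35
position: [0.5582, -0.2997, 0.2266]
ee_rot: [-2.213, -2.23, 0.0]
force: [-0.4, -0.7, -0.4]
width: 0.758
gripper_force: 0.0
```

```bash
cat > go.py <<'E'
# go.py x y z closeangle : shift in tool axes, twist needed (units of the moves)
import sys
from h import *
s=arm.observe();r=R.from_rotvec(s["ee_rot"]);v=list(map(float,sys.argv[1:]))
a=np.arctan2(*r.apply([0,1,0])[1::-1]); t=(a-v[3]+np.pi/2)%np.pi-np.pi/2
print("clk",s["clock"],"pos",s["position"].round(4),"yang",round(a,4),"F",s["force"].round(1),"Mz",s["ft_torque"].round(3),"w",round(s["width"],3),"g",s["gripper_force"],"q",s["joints"].round(2))
print("shift",r.inv().apply(np.array(v[:3])-s["position"]).round(4),"twist",round(t/(np.pi/2),4),"tilt",r.apply([0,0,1]).round(4))
E
python3 go.py .560 -.303 .027 -.002
python3 - <<'E'
from fit import *
mc={c:pick(c,"carrier",px(c,[.56,-.338,.03])) for c in("top","side")}
print({c:int(m.sum()) for c,m in mc.items()},*fit(CAR,[.56,-.338,1.57],mc))
E
```

```text
clk 4.35 pos [ 0.5582 -0.2997  0.2266] yang 0.0076 F [-0.4 -0.7 -0.4] Mz [-0.09   0.097  0.036] w 0.758 g 0.0 q [-0.13  0.55  0.85  1.6  -0.44  1.2   0.82]
shift [-0.0033  0.0018  0.1996] twist 0.0061 tilt [-3.e-04 -1.e-04 -1.e+00]
{'top': 685, 'side': 1596} [ 0.56009867 -0.33819937  1.57228046] 74.37977600097656
```

Call:
move_arm(motion=[{"tx":-0.003,"ty":0.002,"tz":0.04,"twist":0.006},{"tx":0,"ty":0,"tz":0.04,"twist":0},{"tx":0,"ty":0,"tz":0.04,"twist":0},{"tx":0,"ty":0,"tz":0.03,"twist":0},{"tx":0,"ty":0,"tz":0.02,"twist":0},{"tx":0,"ty":0,"tz":0.02,"twist":0},{"tx":0,"ty":0,"tz":0.01,"twist":0},{"tx":0,"ty":0,"tz":0,"twist":0},{"tx":0,"ty":0,"tz":0,"twist":0}])

```text
clock: 5.35
position: [0.5605, -0.3033, 0.0275]
ee_rot: [2.227, 2.214, 0.0]
force: [-0.1, -0.2, 0.7]
width: 0.762
gripper_force: 0.0
```

Call:
move_arm(motion=[{"tx":0,"ty":0,"tz":0,"twist":0},{"tx":0,"ty":0,"tz":0,"twist":0},{"tx":0,"ty":0,"tz":0,"twist":0},{"tx":0,"ty":0,"tz":0,"twist":0},{"tx":0,"ty":0,"tz":0,"twist":0},{"tx":0,"ty":0,"tz":0,"twist":0}], gripper=0.3, squeeze=40)

```text
clock: 5.95
position: [0.5601, -0.3029, 0.0273]
ee_rot: [-2.229, -2.214, -0.0]
force: [-1.3, 1.7, 7.2]
width: 0.522
gripper_force: 39.8
```

```bash
python3 go.py .560 -.303 .027 -.002
python3 - <<'E'
from fit import *
p=np.array([.5755,.032]);yaw=1.39;d=np.array([np.cos(yaw),np.sin(yaw)])
for c in("top","side"):
    snap(c,f"g_{c}.png",(250,180,370,300) if c=="side" else (300,160,400,260),4)
    for q in("leadin","home","carrier_center","boss_top","lug_top"):
        for e in arm.place_of(c,q)[:3]:
            P=at(c,np.array(e["point"])*[512,384],.06 if "top" in q else .03 if "car" in q else .04)
            print(c,q,round(e["conf"],2),P.round(4),"fix x",round((P[:2]-p)@d,4),"y",round((P[:2]-p)@[-d[1],d[0]],4))
E
```

```text
clk 5.95 pos [ 0.5601 -0.3029  0.0273] yang -0.0064 F [-1.3  1.7  7.2] Mz [0.228 0.715 0.056] w 0.522 g 39.831055998802185 q [-0.02  0.76  0.69  1.77 -0.63  0.84  0.96]
shift [-0.0001 -0.0001  0.0003] twist -0.0028 tilt [ 2.e-04  2.e-04 -1.e+00]
top leadin 0.98 [ 0.5558 -0.0553  0.04  ] fix x -0.0894 y 0.0037
top leadin 0.55 [ 0.5452 -0.494   0.04  ] fix x -0.5229 y -0.0648
top home 0.78 [0.5979 0.1719 0.04  ] fix x 0.1417 y 0.0031
top carrier_center 0.82 [ 0.4099 -0.2964  0.03  ] fix x -0.3528 y 0.1039
top carrier_center 0.68 [ 0.5679 -0.3234  0.03  ] fix x -0.351 y -0.0565
top carrier_center 0.52 [ 0.7505 -0.4283  0.03  ] fix x -0.4213 y -0.2549
top boss_top 0.75 [ 0.765  -0.4526  0.06  ] fix x -0.4426 y -0.2735
top boss_top 0.6 [ 0.3762 -0.3075  0.06  ] fix x -0.3698 y 0.135
top lug_top 0.8 [ 0.6836 -0.3876  0.06  ] fix x -0.3933 y -0.1817
top lug_top 0.61 [ 0.5695 -0.413   0.06  ] fix x -0.4388 y -0.0741
top lug_top 0.57 [ 0.4504 -0.2695  0.06  ] fix x -0.3191 y 0.0688
side leadin 0.83 [ 0.5757 -0.0411  0.04  ] fix x -0.0718 y -0.0133
side home 0.8 [0.5964 0.1496 0.04  ] fix x 0.1195 y 0.0006
side carrier_center 0.82 [ 0.7465 -0.432   0.03  ] fix x -0.4257 y -0.2516
side carrier_center 0.76 [ 0.407  -0.2931  0.03  ] fix x -0.3501 y 0.1073
side carrier_center 0.55 [ 0.5523 -0.3455  0.03  ] fix x -0.3756 y -0.0451
side boss_top 0.93 [ 0.5529 -0.3024  0.06  ] fix x -0.333 y -0.0379
side boss_top 0.93 [ 0.7723 -0.4495  0.06  ] fix x -0.4382 y -0.2802
side boss_top 0.71 [ 0.3654 -0.3151  0.06  ] fix x -0.3792 y 0.1443
side lug_top 0.94 [ 0.5586 -0.4171  0.06  ] fix x -0.4448 y -0.0641
side lug_top 0.77 [ 0.6813 -0.4026  0.06  ] fix x -0.4085 y -0.1822
side lug_top 0.7 [ 0.4763 -0.2636  0.06  ] fix x -0.3086 y 0.0444
```

Call:
move_arm(motion=[{"tx":0,"ty":0,"tz":-0.02,"twist":0},{"tx":0,"ty":0,"tz":-0.035,"twist":0},{"tx":0,"ty":0,"tz":-0.038,"twist":0},{"tx":0.034,"ty":0.0043,"tz":0,"twist":0},{"tx":0.045,"ty":0,"tz":0,"twist":0},{"tx":0.045,"ty":0,"tz":0,"twist":0},{"tx":0.045,"ty":0,"tz":0,"twist":0},{"tx":0.045,"ty":0,"tz":0,"twist":0},{"tx":0.04,"ty":0,"tz":0,"twist":0},{"tx":0.03,"ty":0,"tz":0,"twist":0.055},{"tx":0,"ty":0,"tz":0,"twist":0.056},{"tx":0,"ty":0,"tz":0,"twist":0}])

```text
clock: 7.75
position: [0.5658, -0.0173, 0.119]
ee_rot: [-2.411, -2.013, 0.002]
force: [-0.0, -0.2, -4.5]
width: 0.521
gripper_force: 39.8
```

```bash
python3 go.py .5662 -.0192 .040 -.181
python3 - <<'E'
from fit import *
snap("top","a_top.png",(170,160,330,270),4);snap("side","a_side.png",(180,140,340,290),4)
E
```

```text
clk 7.75 pos [ 0.5658 -0.0173  0.119 ] yang -0.1795 F [-0.  -0.2 -4.5] Mz [-0.082  0.052 -0.006] w 0.521 g 39.796627163887024 q [-0.66  0.58  0.88  1.89 -0.56  0.93  0.31]
shift [-0.0018  0.0009  0.079 ] twist 0.0009 tilt [-1.5e-03 -1.0e-04 -1.0e+00]
```

View pics/a_side.png

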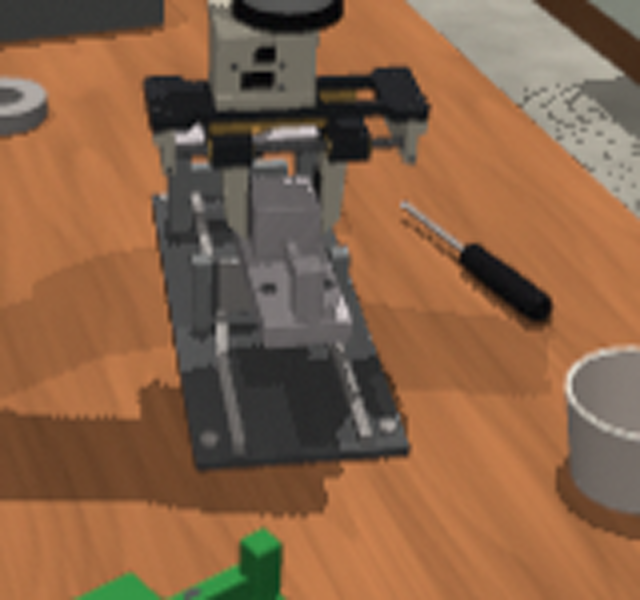

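The side crop shows the carrier held level over the tray, its front towards the flap gate (shut, at about (240,265) in the crop), and both rails free. Lowering.

Call:
move_arm(motion=[{"tx":-0.002,"ty":0.001,"tz":0.03,"twist":0},{"tx":0,"ty":0,"tz":0.025,"twist":0},{"tx":0,"ty":0,"tz":0.01,"twist":0},{"tx":0,"ty":0,"tz":0.008,"twist":0},{"tx":0,"ty":0,"tz":0.004,"twist":0},{"tx":0,"ty":0,"tz":0.002,"twist":0},{"tx":0,"ty":0,"tz":0,"twist":0}])

```text
clock: 8.55
position: [0.5674, -0.0212, 0.0412]
ee_rot: [2.412, 2.012, 0.001]
force: [0.1, -0.1, -4.8]
width: 0.523
gripper_force: 39.8
```

```bash
python3 go.py .5662 -.0192 .038 -.181
python3 - <<'E'
from fit import *
snap("top","b_top.png",(170,160,330,270),4);snap("side","b_side.png",(180,140,340,290),4)
E
```

```text
clk 8.55 pos [ 0.5674 -0.0212  0.0412] yang -0.1807 F [ 0.1 -0.1 -4.8] Mz [-0.038  0.092  0.   ] w 0.523 g 39.79491591453552 q [-0.58  0.68  0.78  1.95 -0.67  0.79  0.4 ]
shift [ 0.0017 -0.0015  0.0032] twist 0.0002 tilt [ 8.e-04  1.e-04 -1.e+00]
```

Call:
move_arm(motion=[{"tx":0.002,"ty":-0.001,"tz":0.002,"twist":0},{"tx":0,"ty":0,"tz":0.002,"twist":0},{"tx":0,"ty":0,"tz":0,"twist":0}])

```text
clock: 8.95
position: [0.5665, -0.0183, 0.0372]
ee_rot: [-2.412, -2.012, -0.002]
force: [-2.4, 3.3, 3.8]
width: 0.525
gripper_force: 39.8
```

Call:
move_arm(motion=[{"tx":0,"ty":0,"tz":0,"twist":0},{"tx":0,"ty":0,"tz":0,"twist":0},{"tx":0,"ty":0,"tz":0,"twist":0},{"tx":0,"ty":0,"tz":0,"twist":0}], gripper=-0.52)

```text
clock: 9.35
position: [0.5665, -0.0191, 0.0368]
ee_rot: [2.413, 2.011, 0.0]
force: [0.0, -0.1, -0.5]
width: 0.751
gripper_force: 0.0
```

Call:
move_arm(motion=[{"tx":0,"ty":0,"tz":-0.03,"twist":0},{"tx":0,"ty":0,"tz":-0.045,"twist":0},{"tx":-0.02,"ty":0,"tz":-0.03,"twist":0},{"tx":-0.04,"ty":0,"tz":0,"twist":0},{"tx":-0.04,"ty":0,"tz":0,"twist":0},{"tx":0,"ty":0,"tz":0,"twist":0},{"tx":0,"ty":0,"tz":0,"twist":0}])

```text
clock: 10.05
position: [0.5481, -0.1184, 0.1419]
ee_rot: [2.416, 2.008, 0.001]
force: [-0.2, -0.1, -0.6]
width: 0.76
gripper_force: 0.0
```

```bash
cat > m2.py <<'E'
from fit import *
P=np.array([.5755,.032]);yaw=1.39;d=np.array([np.cos(yaw),np.sin(yaw)]);n=np.array([-d[1],d[0]])
import sys
x0=float(sys.argv[1])
snap("top",sys.argv[2]+"_top.png",(170,160,330,270),4);snap("side",sys.argv[2]+"_side.png",(180,140,340,290),4)
for c in("top","side"):
    for q in("carrier","flap_left","flap_right"):
        for e in arm.regions_of(c,q)[:3]: print(c,q,round(e["conf"],2),(np.array(e["point"])*[512,384]).round(),int(e["region"].sum()))
p0=[*(P+x0*d),yaw]
mc={c:pick(c,"carrier",px(c,[p0[0],p0[1],.04])) for c in("top","side")}
for M in(mc,{"top":mc["top"]},{"side":mc["side"]}):
    r,f=fit(CAR,p0,M,.01); print(list(M),r.round(4),round(f,1),"fix x,y,yaw",((r[:2]-P)@d).round(4),((r[:2]-P)@n).round(4),(r[2]-yaw).round(3))
E
python3 m2.py -.087 c; python3 go.py .5545 -.117 .14 -.181
```

```text
top carrier 0.6 [326. 259.] 715
top carrier 0.57 [357. 171.] 597
top flap_right 0.18 [191. 201.] 88
side carrier 0.95 [221. 299.] 1911
side carrier 0.86 [251. 232.] 906
side carrier 0.66 [381. 309.] 1910
side flap_left 0.58 [238. 210.] 90
['top', 'side'] [ 0.5596 -0.0581  1.3986] 1340.2 fix x,y,yaw -0.0915 -0.0006 0.009
['top'] [ 0.5658 -0.0443  1.3519] 1309.5 fix x,y,yaw -0.0768 -0.0041 -0.038
['side'] [ 0.5595 -0.0616  1.4167] 25.5 fix x,y,yaw -0.095 -0.0011 0.027
clk 10.55 pos [ 0.5484 -0.1169  0.1417] yang -0.1802 F [-0.1  0.5  1.1] Mz [-0.122  0.066 -0.034] w 0.759 g 0.0 q [-0.5   0.54  0.9   1.88 -0.52  0.96  0.46]
shift [0.001  0.006  0.0016] twist 0.0005 tilt [-1.e-04  0.e+00 -1.e+00]
```

View pics/c_top.png

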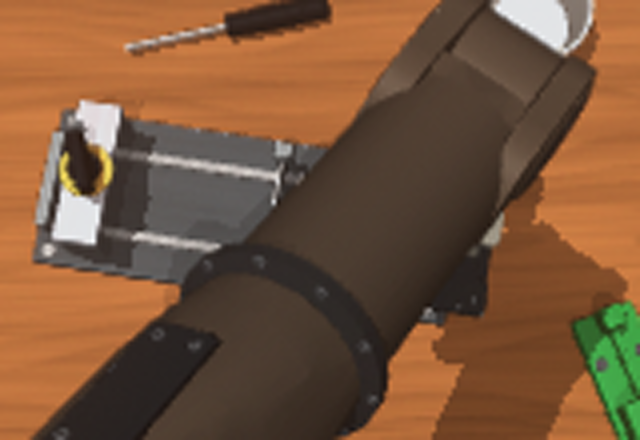

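The top crop shows the arm hiding the carrier; the bridge with the knob lies at about (85,170) in the crop, and nothing else is disturbed. The side fit gives the carrier at fixture x of about −0.09, y 0, and straight. Next I take the lug.

Call:
move_arm(motion=[{"tx":-0.003,"ty":-0.001,"tz":0.03,"twist":0},{"tx":0,"ty":0,"tz":0.03,"twist":0},{"tx":0,"ty":0,"tz":0.02,"twist":0},{"tx":0,"ty":0,"tz":0.014,"twist":0},{"tx":0,"ty":0,"tz":0.01,"twist":0},{"tx":0,"ty":0,"tz":0,"twist":0},{"tx":0,"ty":0,"tz":0,"twist":0}])

```text
clock: 11.25
position: [0.5472, -0.1203, 0.0383]
ee_rot: [2.413, 2.011, 0.001]
force: [0.2, -0.4, 0.5]
width: 0.762
gripper_force: 0.0
```

Call:
move_arm(motion=[{"tx":0,"ty":0,"tz":0,"twist":0},{"tx":0,"ty":0,"tz":0,"twist":0},{"tx":0,"ty":0,"tz":0,"twist":0},{"tx":0,"ty":0,"tz":0,"twist":0},{"tx":0,"ty":0,"tz":0,"twist":0},{"tx":0,"ty":0,"tz":0,"twist":0},{"tx":0,"ty":0,"tz":0,"twist":0}], gripper=0.9, squeeze=20)

```text
clock: 11.95
position: [0.547, -0.1202, 0.0378]
ee_rot: [2.413, 2.011, 0.0]
force: [0.6, 0.1, -0.7]
width: 0.218
gripper_force: 20.0
```

```bash
python3 go.py .5874 .0969 .037 -.181
```

```text
clk 11.95 pos [ 0.547  -0.1202  0.0378] yang -0.181 F [ 0.6  0.1 -0.7] Mz [-0.181 -0.141 -0.165] w 0.218 g 20.00033587217331 q [-0.39  0.67  0.76  1.97 -0.67  0.77  0.58]
shift [0.2208 0.0006 0.0008] twist -0.0 tilt [ 4.e-04 -2.e-04 -1.e+00]
```

Call:
move_arm(motion=[{"tx":0.016,"ty":0,"tz":0,"twist":0},{"tx":0.018,"ty":0,"tz":0,"twist":0},{"tx":0.018,"ty":0,"tz":0,"twist":0},{"tx":0.018,"ty":0,"tz":0,"twist":0},{"tx":0.018,"ty":0,"tz":0,"twist":0},{"tx":0.018,"ty":0,"tz":0,"twist":0},{"tx":0,"ty":0,"tz":0,"twist":0}])

```text
clock: 12.65
position: [0.5667, -0.0133, 0.0378]
ee_rot: [-2.41, -2.015, -0.002]
force: [1.8, 4.9, 1.7]
width: 0.218
gripper_force: 20.0
```

```bash
python3 go.py .5874 .0969 .037 -.181
```

```text
clk 12.65 pos [ 0.5667 -0.0133  0.0378] yang -0.1781 F [1.8 4.9 1.7] Mz [ 0.792 -0.28  -0.067] w 0.218 g 19.994402825832367 q [-0.59  0.69  0.78  1.95 -0.68  0.79  0.4 ]
shift [0.1121 0.0009 0.0009] twist 0.0019 tilt [ 6.e-04  1.e-03 -1.e+00]
```

Call:
move_arm(motion=[{"tx":0.016,"ty":0,"tz":0,"twist":0},{"tx":0.018,"ty":0,"tz":0,"twist":0},{"tx":0.018,"ty":0,"tz":0,"twist":0},{"tx":0.018,"ty":0,"tz":0,"twist":0},{"tx":0.015,"ty":0,"tz":0,"twist":0},{"tx":0.012,"ty":0,"tz":0,"twist":0},{"tx":0,"ty":0,"tz":0,"twist":0}])

```text
clock: 13.35
position: [0.584, 0.0819, 0.0378]
ee_rot: [-2.411, -2.014, -0.002]
force: [1.7, 4.1, 1.2]
width: 0.217
gripper_force: 20.0
```

```bash
python3 go.py .5874 .0969 .037 -.181
```

```text
clk 13.35 pos [0.584  0.0819 0.0378] yang -0.1788 F [1.7 4.1 1.2] Mz [ 0.442 -0.264 -0.027] w 0.217 g 19.995464086532593 q [-0.74  0.72  0.79  1.89 -0.69  0.82  0.24]
shift [0.0154 0.0007 0.0008] twist 0.0014 tilt [ 7.0e-04  1.2e-03 -1.0e+00]
```

Small steps until contact with the backstop.

Call:
move_arm(motion=[{"tx":0.006,"ty":0,"tz":0,"twist":0},{"tx":0.004,"ty":0,"tz":0,"twist":0},{"tx":0.002,"ty":0,"tz":0,"twist":0},{"tx":0,"ty":0,"tz":0,"twist":0}])

```text
clock: 13.75
position: [0.5856, 0.0915, 0.0378]
ee_rot: [2.413, 2.012, 0.0]
force: [-0.6, -2.5, 2.2]
width: 0.221
gripper_force: 20.0
```

Call:
move_arm(motion=[{"tx":0.002,"ty":0,"tz":0,"twist":0},{"tx":0.002,"ty":0,"tz":0,"twist":0},{"tx":0,"ty":0,"tz":0,"twist":0}])

```text
clock: 14.05
position: [0.5861, 0.0937, 0.0378]
ee_rot: [2.413, 2.009, -0.002]
force: [-1.5, -8.7, 1.7]
width: 0.215
gripper_force: 20.0
```

```bash
python3 go.py .5874 .0969 .037 -.181
```

```text
clk 14.05 pos [0.5861 0.0937 0.0378] yang -0.1821 F [-1.5 -8.7  1.7] Mz [-1.663  0.211  0.114] w 0.215 g 20.000129342079163 q [-0.76  0.73  0.79  1.88 -0.69  0.83  0.21]
shift [0.0034 0.0007 0.0008] twist -0.0007 tilt [ 0.     -0.0019 -1.    ]
```

Call:
move_arm(motion=[{"tx":0.002,"ty":0,"tz":0,"twist":0},{"tx":0,"ty":0,"tz":0,"twist":0}])

```text
clock: 14.25
position: [0.5864, 0.0938, 0.0379]
ee_rot: [2.413, 2.007, -0.004]
force: [-1.4, -13.9, 2.7]
width: 0.223
gripper_force: 20.0
```

Call:
move_arm(motion=[{"tx":0.002,"ty":0,"tz":0,"twist":0},{"tx":0,"ty":0,"tz":0,"twist":0}])

```text
clock: 14.45
position: [0.5865, 0.094, 0.0379]
ee_rot: [2.414, 2.004, -0.006]
force: [-2.2, -18.5, 2.6]
width: 0.212
gripper_force: 20.0
```

```bash
python3 go.py .5874 .0969 .037 -.181;python3 m2.py .131 d
```

```text
clk 14.45 pos [0.5865 0.094  0.0379] yang -0.1848 F [ -2.2 -18.5   2.6] Mz [-3.698  0.562  0.12 ] w 0.212 g 20.023676455020905 q [-0.77  0.73  0.79  1.88 -0.69  0.83  0.2 ]
shift [0.0031 0.0003 0.0009] twist -0.0024 tilt [-2.0e-04 -5.9e-03 -1.0e+00]
top carrier 0.78 [359. 169.] 625
top carrier 0.58 [326. 258.] 735
side carrier 0.88 [381. 310.] 1903
side carrier 0.74 [223. 300.] 1876
side carrier 0.73 [184. 163.] 300
side flap_left 0.46 [242. 207.] 174
['top', 'side'] [0.6356 0.1095 1.2567] 1744.2 fix x,y,yaw 0.0871 -0.0452 -0.133
['top'] [ 0.745   0.0321 -0.0211] 1237.6 fix x,y,yaw 0.0305 -0.1667 -1.411
['side'] [0.6335 0.1099 1.2129] 415.4 fix x,y,yaw 0.087 -0.0431 -0.177
```

View pics/d_side.png

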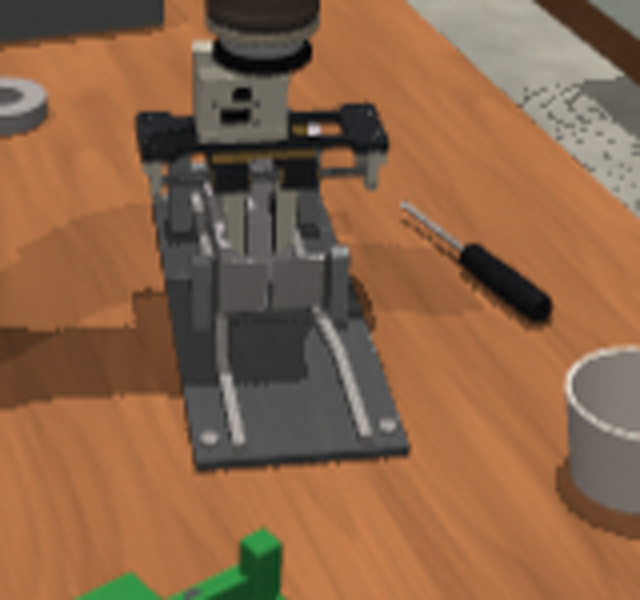

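The side crop shows the flaps shut across the gate (at about (268,280)), the fingers on the lug behind them. The carrier is against the backstop: it stalls and the force rises to 18 N. I unload, let go, and step back to look.

Call:
move_arm(motion=[{"tx":-0.003,"ty":0,"tz":0,"twist":0},{"tx":0,"ty":0,"tz":0,"twist":0}])

```text
clock: 15.15
position: [0.5863, 0.0939, 0.0378]
ee_rot: [2.414, 2.008, -0.002]
force: [-0.5, -9.9, 1.6]
width: 0.22
gripper_force: 20.0
```

Call:
move_arm(motion=[{"tx":0,"ty":0,"tz":0,"twist":0},{"tx":0,"ty":0,"tz":0,"twist":0},{"tx":0,"ty":0,"tz":0,"twist":0},{"tx":0,"ty":0,"tz":0,"twist":0}], gripper=-0.3)

```text
clock: 15.55
position: [0.5863, 0.0971, 0.0376]
ee_rot: [-2.412, -2.012, -0.0]
force: [-1.0, -0.1, 0.2]
width: 0.515
gripper_force: 0.0
```

Call:
move_arm(motion=[{"tx":0,"ty":0,"tz":-0.03,"twist":0},{"tx":0,"ty":0,"tz":-0.045,"twist":0},{"tx":0,"ty":0,"tz":-0.045,"twist":0},{"tx":-0.03,"ty":0,"tz":-0.035,"twist":0},{"tx":-0.045,"ty":0,"tz":0,"twist":0},{"tx":-0.045,"ty":0,"tz":0,"twist":0},{"tx":-0.045,"ty":0,"tz":0,"twist":0},{"tx":-0.045,"ty":0,"tz":0,"twist":0},{"tx":0,"ty":0,"tz":0,"twist":0},{"tx":0,"ty":0,"tz":0,"twist":0}])

```text
clock: 16.55
position: [0.5484, -0.1111, 0.1929]
ee_rot: [-2.416, -2.008, -0.001]
force: [0.3, 0.8, -0.6]
width: 0.65
gripper_force: 0.0
```

```bash
python3 go.py .605 .195 .2 -.181
cat > m3.py <<'E'
from fit import *
import sys
t=arm.get_image("top")[165:235,165:225,::-1];s=arm.get_image("side")[145:200,210:280,::-1]
h=560;A=cv2.resize(t,(int(60*h/70/1),h),interpolation=cv2.INTER_CUBIC)
B=cv2.resize(s,(300,int(300*55/70)),interpolation=cv2.INTER_CUBIC)
o=np.zeros((h,A.shape[1]+300,3),np.uint8);o[:,:A.shape[1]]=A;o[:B.shape[0],A.shape[1]:]=B
cv2.imwrite("pics/"+sys.argv[1],o)
os=[]
for q in("wing_grip","pad_face"):
    rr=[]
    for c in("top","side"):
        r=arm.place_of(c,q)
        if r: uv=np.array(r[0]["point"])*[512,384]; print(c,q,round(r[0]["conf"],2),uv.round(1),at(c,uv,.12).round(4)); rr.append(ray(c,uv))
    if len(rr)==2:
        (a,u),(b,v)=rr; k=np.linalg.lstsq(np.c_[u,-v],b-a,rcond=None)[0]; print("tri",((a+k[0]*u+b+k[1]*v)/2).round(4),"gap",np.linalg.norm(a+k[0]*u-b-k[1]*v).round(4))
for c in("top","side"):
    for e in arm.regions_of(c,"wing_grip")[:1]: print(c,"reg",(np.array(e["point"])*[512,384]).round(1),int(e["region"].sum()),cv2.minAreaRect(np.argwhere(e["region"])[:,::-1].astype(np.float32)))
print("axis px",px("top",[.6053,.1953,.12]),px("side",[.6053,.1953,.12]))
E
python3 m3.py k1.png
```

```text
clk 16.55 pos [ 0.5484 -0.1111  0.1929] yang -0.1836 F [ 0.3  0.8 -0.6] Mz [-0.034  0.091 -0.032] w 0.65 g 0.0 q [-0.56  0.49  0.97  1.83 -0.46  1.06  0.4 ]
shift [ 3.113e-01 -2.000e-04 -6.900e-03] twist -0.0016 tilt [ 4.e-04  7.e-04 -1.e+00]
top wing_grip 0.53 [194.  200.6] [0.6056 0.1808 0.12  ]
top pad_face 0.69 [192.7 201.9] [0.6011 0.1852 0.12  ]
side pad_face 0.44 [236.5 179.9] [0.5591 0.0908 0.12  ]
tri [0.603  0.1966 0.0645] gap 0.0221
side reg [241.7 193.2] 305 ((241.02703857421875, 193.66217041015625), (23.34465789794922, 17.91948890686035), 80.53767395019531)
axis px [189.83916965 200.80132768] [240.58667434 164.45029057]
```

View pics/k1.png

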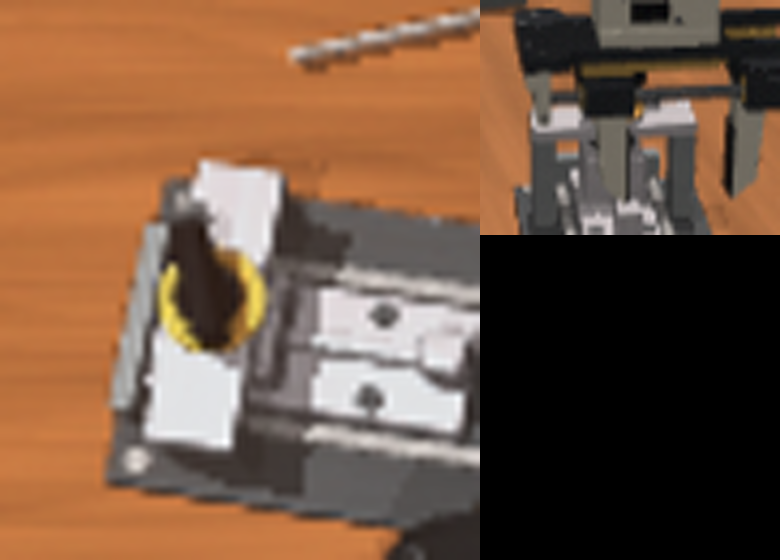

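The top crop shows the carrier seated (lug at about (445,350)), and the black knob on its yellow disc at about (212,300), its bar pointing nearly along world x, so yaw is about 0.2 to 0.3. I'll fit the knob's axis, height and yaw from both views, using the first, unobstructed side picture.

```bash
cat > knob.py <<'E'
from fit import *
from scipy.optimize import minimize
t=arm.get_image("top")[:,:,::-1]
s=cv2.resize(cv2.imread("pics/s0.png"),(512,384),interpolation=cv2.INTER_AREA)
def win(im,uv,r):
    m=np.zeros((384,512),np.uint8);u,v=np.round(uv).astype(int);m[v-r:v+r,u-r:u+r]=1
    return ((im.max(2)<75)&(m>0)).astype(np.uint8)
mt=win(t,[190,200],15);ms=win(s,[240.7,162],12)
def show(m,im,uv,r):
    u,v=map(int,uv); print("\n".join("".join("#" if x else "." for x in row) for row in m[v-r:v+r,u-r:u+r]))
show(mt,t,(190,200),14);show(ms,s,(240,162),12)
B=[box(-.027,.027,-.007,.007,-.015,.015)]
G=lambda m:cv2.GaussianBlur(m.astype(np.float32),(0,0),1)
def cost(p,both=True):
    q=[p[0],p[1],p[3]]
    return ((G(render("top",B,q,p[2]))-G(mt))**2).sum()+both*((G(render("side",B,q,p[2]))-G(ms))**2).sum()
for y0 in(.1,.25,.45):
    p0=np.array([.6053,.1953,.118,y0])
    r=minimize(cost,p0,method="Nelder-Mead",options=dict(initial_simplex=p0+np.vstack([0*p0,np.diag([.006,.006,.008,.15])]),xatol=1e-4,fatol=.01));print(r.x.round(4),r.fun)
print("disc",at("top",(191.5,202.5),.1))
E
python3 knob.py
```

```text
............................
............................
............................
........................#...
........................##..
........................###.
............##..........###.
..........#####.........####
..........#####.........####
..........#####........#####
..........######.......#####
..........######............
.........#.######...........
............######..........
...........########.........
...........########.........
...........########......#..
............#######......#..
............######......##..
.............#####......#...
.............#####..........
..............####..........
.......#.......##.......#...
.......................##...
............................
............................
.......................#....
......#.....................
........................
........................
........................
........................
........................
........................
........................
...............#####....
..........###########...
......###############...
......###############...
......###############...
......###############...
......###############...
......##############....
......############......
......###########.......
........#########.......
.........########...####
..........######......#.
.............#..........
........................
........................
........................
[0.6049 0.1943 0.1275 0.3287] 40.989540100097656
[0.6048 0.1938 0.1271 0.3012] 41.13941955566406
[0.6077 0.1939 0.1274 0.3728] 39.50691604614258
disc [0.60374539 0.19295793 0.1       ]
```

Call:
move_arm(motion=[{"tx":0.03,"ty":0,"tz":0,"twist":0},{"tx":0.045,"ty":0,"tz":0,"twist":-0.088},{"tx":0,"ty":0,"tz":0,"twist":0}])

```text
clock: 17.3
position: [0.5633, -0.0293, 0.192]
ee_rot: [-2.252, -2.186, -0.002]
force: [-0.5, -0.0, -0.1]
width: 0.647
gripper_force: 0.0
```

```bash
python3 go.py .605 .194 .193 1.9
```

```text
clk 17.3 pos [ 0.5633 -0.0293  0.192 ] yang -0.0297 F [-0.5 -0.  -0.1] Mz [-0.053  0.105 -0.011] w 0.647 g 0.0 q [-0.68  0.48  0.92  1.82 -0.44  1.06  0.38]
shift [ 0.2244  0.035  -0.0004] twist 0.7715 tilt [-7.0e-04  2.9e-03 -1.0e+00]
```

Call:
move_arm(motion=[{"tx":0.045,"ty":0.007,"tz":0,"twist":0},{"tx":0.045,"ty":0.007,"tz":0,"twist":0},{"tx":0.045,"ty":0.007,"tz":0,"twist":0},{"tx":0.045,"ty":0.007,"tz":0,"twist":0},{"tx":0.0444,"ty":0.007,"tz":0,"twist":0},{"tx":0,"ty":0,"tz":0,"twist":-0.088},{"tx":0,"ty":0,"tz":0,"twist":-0.088},{"tx":0,"ty":0,"tz":0,"twist":-0.088},{"tx":0,"ty":0,"tz":0,"twist":-0.088},{"tx":0,"ty":0,"tz":0,"twist":-0.088},{"tx":0,"ty":0,"tz":0,"twist":-0.088},{"tx":0,"ty":0,"tz":0,"twist":-0.088}])

```text
clock: 18.5
position: [0.6065, 0.1865, 0.1926]
ee_rot: [-0.988, -2.982, 0.0]
force: [-0.2, 0.8, -0.5]
width: 0.65
gripper_force: 0.0
```

Call:
move_arm(motion=[{"tx":0,"ty":0,"tz":0,"twist":-0.088},{"tx":0,"ty":0,"tz":0,"twist":-0.088},{"tx":0,"ty":0,"tz":0,"twist":-0.088},{"tx":0,"ty":0,"tz":0,"twist":-0.088},{"tx":0,"ty":0,"tz":0,"twist":-0.088},{"tx":0,"ty":0,"tz":0,"twist":-0.088},{"tx":0,"ty":0,"tz":0,"twist":0},{"tx":0,"ty":0,"tz":0,"twist":0}])

```text
clock: 19.3
position: [0.6066, 0.1862, 0.1927]
ee_rot: [0.281, -3.129, -0.0]
force: [-0.5, 0.3, 0.0]
width: 0.648
gripper_force: 0.0
```

```bash
python3 go.py .605 .194 .12 1.9
python3 - <<'E'
from h import *
im=arm.get_image("top");print(((im[185:215,175:205].max(2))<75).sum()); im2=im
print("axis",px("top",[.605,.194,.13]))
cv2.imwrite("pics/k2.png",np.hstack([cv2.resize(arm.get_image(c)[b:b+75,a:a+75,::-1],(400,400),interpolation=cv2.INTER_CUBIC) for c,a,b in(("top",155,165),("side",205,115))]))
E
```

```text
clk 19.3 pos [0.6066 0.1862 0.1927] yang 1.7502 F [-0.5  0.3  0. ] Mz [ 0.065  0.054 -0.005] w 0.648 g 0.0 q [-0.66  0.5   0.42  1.62 -0.22  1.08  1.57]
shift [0.0002 0.0079 0.0727] twist -0.0954 tilt [-2.e-04  2.e-04 -1.e+00]
535
axis [189.69825579 200.2179152 ]
```

View pics/k2.png

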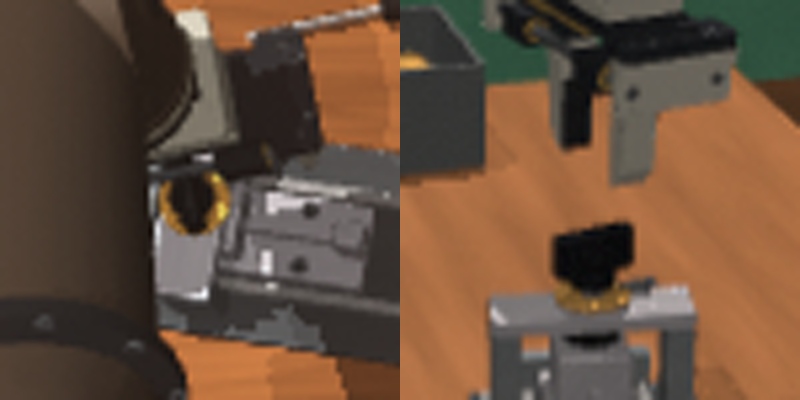

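The side half shows the knob free below the open fingers, its bar at about (592,245), the disc at about (592,297), with a neck in between. The top half shows the carrier seated under the bridge. Going down on the bar.

Call:
move_arm(motion=[{"tx":0,"ty":0.008,"tz":0,"twist":-0.088},{"tx":0,"ty":0,"tz":0.02,"twist":-0.007},{"tx":0,"ty":0,"tz":0.02,"twist":0},{"tx":0,"ty":0,"tz":0.015,"twist":0},{"tx":0,"ty":0,"tz":0.01,"twist":0},{"tx":0,"ty":0,"tz":0.007,"twist":0},{"tx":0,"ty":0,"tz":0,"twist":0},{"tx":0,"ty":0,"tz":0,"twist":0}])

```text
clock: 20.25
position: [0.6056, 0.1942, 0.1212]
ee_rot: [-0.52, 3.098, 0.0]
force: [0.5, 0.1, 0.1]
width: 0.647
gripper_force: 0.0
```

```bash
python3 go.py .605 .194 .12 1.9
```

```text
clk 20.25 pos [0.6056 0.1942 0.1212] yang 1.9033 F [0.5 0.1 0.1] Mz [0.023 0.019 0.05 ] w 0.647 g 0.0 q [-0.63  0.56  0.36  1.69 -0.24  0.93  1.72]
shift [0.0006 0.     0.0012] twist 0.0021 tilt [ 7.e-04  2.e-04 -1.e+00]
```

Grip gently so that I can watch for misalignment.

Call:
move_arm(motion=[{"tx":0,"ty":0,"tz":0,"twist":0},{"tx":0,"ty":0,"tz":0,"twist":0},{"tx":0,"ty":0,"tz":0,"twist":0},{"tx":0,"ty":0,"tz":0,"twist":0},{"tx":0,"ty":0,"tz":0,"twist":0},{"tx":0,"ty":0,"tz":0,"twist":0},{"tx":0,"ty":0,"tz":0,"twist":0}], gripper=0.9, squeeze=12)

```text
clock: 20.95
position: [0.6055, 0.1936, 0.1209]
ee_rot: [-0.519, 3.098, -0.001]
force: [2.0, -2.1, 1.2]
width: 0.152
gripper_force: 11.9
```

```bash
python3 go.py .605 .194 .12 1.9
```

```text
clk 20.95 pos [0.6055 0.1936 0.1209] yang 1.903 F [ 2.  -2.1  1.2] Mz [-0.329 -0.291 -0.042] w 0.152 g 11.872571557760239 q [-0.63  0.56  0.36  1.69 -0.24  0.93  1.72]
shift [0.0004 0.0005 0.0009] twist 0.0019 tilt [ 6.e-04 -3.e-04 -1.e+00]
```

The opening is 14.0 mm, so the bar is gripped flat. Turning, and watching the moment.

Call:
move_arm(motion=[{"tx":0,"ty":0,"tz":0,"twist":0.04},{"tx":0,"ty":0,"tz":0.0003,"twist":0.08},{"tx":0,"ty":0,"tz":0.0003,"twist":0.08},{"tx":0,"ty":0,"tz":0.0002,"twist":0.08},{"tx":0,"ty":0,"tz":0.0003,"twist":0.08}])

```text
clock: 21.45
position: [0.6057, 0.1932, 0.1199]
ee_rot: [0.374, 3.118, -0.001]
force: [0.3, -3.4, 1.0]
width: 0.15
gripper_force: 12.0
```

```bash
cat > mz.py <<'E'
from h import *
M=[];F=[]
for i in range(1): s=arm.observe();M.append(s["ft_torque"]);F.append(s["force"])
a=np.arctan2(*R.from_rotvec(s["ee_rot"]).apply([0,1,0])[1::-1])
print("clk",s["clock"],"turned",round(1.903-a,3),"M",s["ft_torque"].round(3),"F",s["force"].round(1),"q7",s["joints"][6].round(2),"tau7",s["joint_efforts"][6].round(3),"g",s["gripper_force"],"pos",s["position"].round(4),"w",round(s["width"],3))
E
python3 mz.py
```

```text
clk 21.45 turned 0.571 M [-0.617 -0.145  0.07 ] F [ 0.3 -3.4  1. ] q7 1.24 tau7 2.121 g 11.982998102903366 pos [0.6057 0.1932 0.1199] w 0.15
```

Call:
move_arm(motion=[{"tx":0,"ty":0,"tz":0.0002,"twist":0.08}])

```text
clock: 21.55
position: [0.6056, 0.1932, 0.1196]
ee_rot: [0.569, 3.089, -0.001]
force: [1.1, -3.4, 0.4]
width: 0.152
gripper_force: 12.0
```

```bash
python3 mz.py
```

```text
clk 21.55 turned 0.696 M [-0.731 -0.178  0.041] F [ 1.1 -3.4  0.4] q7 1.14 tau7 2.116 g 11.983051747083664 pos [0.6056 0.1932 0.1196] w 0.152
```

Call:
move_arm(motion=[{"tx":0,"ty":0,"tz":0.0002,"twist":0.08}])

```text
clock: 21.65
position: [0.6056, 0.1931, 0.1194]
ee_rot: [0.762, 3.047, -0.001]
force: [0.5, -4.2, 0.4]
width: 0.152
gripper_force: 12.0
```

```bash
python3 mz.py
```

```text
clk 21.65 turned 0.822 M [-0.78  -0.159  0.046] F [ 0.5 -4.2  0.4] q7 1.04 tau7 2.11 g 11.983117461204529 pos [0.6056 0.1931 0.1194] w 0.152
```

Call:
move_arm(motion=[{"tx":0,"ty":0,"tz":0.0003,"twist":0.08}])

```text
clock: 21.75
position: [0.6056, 0.193, 0.1192]
ee_rot: [0.952, 2.993, -0.001]
force: [0.0, -2.9, 0.2]
width: 0.153
gripper_force: 12.0
```

```bash
python3 mz.py
```

```text
clk 21.75 turned 0.948 M [-0.846 -0.017  0.059] F [ 0.  -2.9  0.2] q7 0.93 tau7 2.106 g 11.982909142971039 pos [0.6056 0.193  0.1192] w 0.153
```

Call:
move_arm(motion=[{"tx":0,"ty":0,"tz":0.0002,"twist":0.08}])

```text
clock: 21.85
position: [0.6055, 0.1929, 0.1189]
ee_rot: [1.138, 2.927, -0.001]
force: [0.4, -4.2, 0.7]
width: 0.149
gripper_force: 12.0
```

```bash
python3 mz.py
```

```text
clk 21.85 turned 1.074 M [-0.831 -0.093  0.079] F [ 0.4 -4.2  0.7] q7 0.83 tau7 2.103 g 11.98300614953041 pos [0.6055 0.1929 0.1189] w 0.149
```

Call:
move_arm(motion=[{"tx":0,"ty":0,"tz":0.0002,"twist":0.08}])

```text
clock: 21.95
position: [0.6054, 0.1929, 0.1187]
ee_rot: [1.319, 2.85, -0.002]
force: [0.2, -4.3, 0.3]
width: 0.151
gripper_force: 12.0
```

```bash
python3 mz.py
```

```text
clk 21.95 turned 1.199 M [-0.947 -0.047  0.007] F [ 0.2 -4.3  0.3] q7 0.73 tau7 2.1 g 11.983141154050827 pos [0.6054 0.1929 0.1187] w 0.151
```

Call:
move_arm(motion=[{"tx":0,"ty":0,"tz":0.0003,"twist":0.08}])

```text
clock: 22.05
position: [0.6054, 0.1928, 0.1184]
ee_rot: [1.496, 2.762, -0.001]
force: [-0.3, -4.7, 1.3]
width: 0.149
gripper_force: 12.0
```

```bash
python3 mz.py
```

```text
clk 22.05 turned 1.325 M [-0.921  0.163  0.028] F [-0.3 -4.7  1.3] q7 0.63 tau7 2.095 g 11.982948929071426 pos [0.6054 0.1928 0.1184] w 0.149
```

Call:
move_arm(motion=[{"tx":0,"ty":0,"tz":0.0002,"twist":0.08}])

```text
clock: 22.15
position: [0.6053, 0.1928, 0.1182]
ee_rot: [1.666, 2.662, -0.001]
force: [-0.0, -4.3, 0.3]
width: 0.154
gripper_force: 12.0
```

```bash
python3 mz.py
```

```text
clk 22.15 turned 1.451 M [-1.009  0.069  0.004] F [-0.  -4.3  0.3] q7 0.52 tau7 2.096 g 11.982933282852173 pos [0.6053 0.1928 0.1182] w 0.154
```

Call:
move_arm(motion=[{"tx":0,"ty":0,"tz":0.0002,"twist":0.08}])

```text
clock: 22.25
position: [0.6052, 0.1928, 0.118]
ee_rot: [1.83, 2.553, -0.002]
force: [-1.0, -4.9, 0.5]
width: 0.151
gripper_force: 12.0
```

```bash
python3 mz.py
```

```text
clk 22.25 turned 1.576 M [-1.012  0.189  0.059] F [-1.  -4.9  0.5] q7 0.42 tau7 2.094 g 11.983053088188171 pos [0.6052 0.1928 0.118 ] w 0.151
```

Call:
move_arm(motion=[{"tx":0,"ty":0,"tz":0.0003,"twist":0.08}])

```text
clock: 22.35
position: [0.6052, 0.1927, 0.1177]
ee_rot: [1.987, 2.433, -0.002]
force: [-1.5, -4.7, 2.9]
width: 0.153
gripper_force: 12.0
```

```bash
python3 mz.py
```

```text
clk 22.35 turned 1.702 M [-1.036  0.343  0.014] F [-1.5 -4.7  2.9] q7 0.32 tau7 2.093 g 11.982785314321518 pos [0.6052 0.1927 0.1177] w 0.153
```

Call:
move_arm(motion=[{"tx":0,"ty":0,"tz":0.0002,"twist":0.08}])

```text
clock: 22.45
position: [0.605, 0.1927, 0.1175]
ee_rot: [2.136, 2.303, -0.002]
force: [-0.2, -3.9, 1.6]
width: 0.149
gripper_force: 12.0
```

```bash
python3 mz.py
```

```text
clk 22.45 turned 1.828 M [-0.966  0.36   0.026] F [-0.2 -3.9  1.6] q7 0.22 tau7 2.097 g 11.98651447892189 pos [0.605  0.1927 0.1175] w 0.149
```

```bash
python3 - <<'E'
from h import *
cv2.imwrite("pics/k3.png",np.hstack([cv2.resize(arm.get_image(c)[b:b+60,a:a+60,::-1],(400,400),interpolation=cv2.INTER_CUBIC) for c,a,b in(("top",160,172),("side",210,140))]))
E
```

```text
(no output)
```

View pics/k3.png

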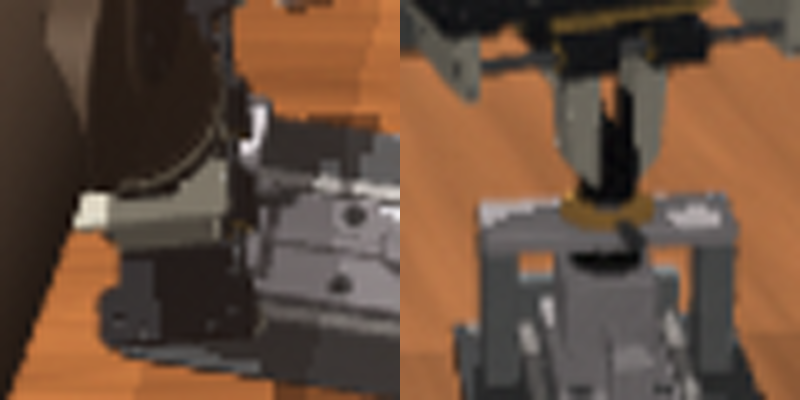

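The side half shows the gripped bar end-on, the pointer on the disc at about (632,232) pointing to the camera with the disc centre at about (608,210), and the pad (605,260) close above the boss. I'll compute the pointer angle against the knob's.

```bash
python3 - <<'E'
from h import *
c=px("side",[.605,.194,.105])
print("centre crop",((c-[210,140])*400/60).round(1))
for a in(-.9,-1.1,-1.3,-1.5,-1.7): print(a,*[((px("side",[.605+r*np.cos(a),.194+r*np.sin(a),z])-[210,140])*400/60).round(1) for z in(.1,.105) for r in(.025,.035)])
im=cv2.imread("pics/k3.png")[:,400:]
E
python3 mz.py
```

```text
centre crop [203.8 191.3]
-0.9 [245.3 212.9] [262.1 218. ] [245.4 203.8] [262.3 208.9]
-1.1 [238.9 216.2] [253.3 222.6] [239.1 207.1] [253.4 213.5]
-1.3 [231.2 218.9] [242.4 226.4] [231.3 209.8] [242.5 217.3]
-1.5 [222.3 220.8] [229.8 229.2] [222.4 211.7] [230. 220.]
-1.7 [212.6 221.9] [216.2 230.8] [212.7 212.8] [216.3 221.6]
clk 22.55 turned 1.827 M [-0.854  0.401 -0.07 ] F [-2.7 -4.5  4.7] q7 0.22 tau7 -1.557 g 11.99653074145317 pos [0.605  0.1927 0.1174] w 0.148
```

The pointer fits about −1.47, in line with the bar (−1.495), so there is no slip yet. I continue in single steps with numeric pointer checks.

```bash
cat > ptr.py <<'E'
from h import *
im=arm.get_image("side")[:,:,::-1].astype(int)
c=px("side",[.605,.194,.1]);u,v=234,166
for r in range(v,v+14): print(r," ".join("%3d"%im[r,k].sum() if 1 else "" for k in range(u,u+24)))
print("u from",u,"c",c.round(1))
for a in(-1.3,-1.5,-1.7,-1.9,-2.1,-2.3): print(a,px("side",[.605+.033*np.cos(a),.194+.033*np.sin(a),.1]).round(1))
E
python3 ptr.py
```

```text
166 331 333 263 207 268 240  76  27  35  39  37  97 312 325 324 338 342 344 344 341 348 348 347 348
167 328 332 247  76 139 210  69  37  41  28  29  99 329 332 326 334 338 344 338 340 341 349 351 348
168 341 357 206  62  25  88  39  36  41  40  34 134 316 325 357 357 333 332 334 329 328 332 366 341
169 346 376 196  88  59  38  36  33  35  33  69 195 256 280 382 384 309 293 296 293 292 290 360 289
170 267 232 235 176 148 101 107 105  97 120 171 237 240 241 277 284 279 282 280 356 361 361 287 283
171 231 231 234 237 239 200 206 206 198 224 237 237 239 231 275 282 360 369 368 493 503 505 377 366
172 239 234 229 231 235 235 235 241 224 219 219 233 229 225 287 288 448 506 510 507 510 514 507 509
173 273 250 237 229 233 235 239 236 178 144 165 217 251 271 296 299 303 453 473 473 470 479 474 472
174 297 289 278 255 257 256 257 258 201 127 124 175 287 315 314 313 318 315 352 348 342 333 316 313
175 314 299 296 298 292 289 291 290 259 148 120 126 189 275 288 288 284 287 285 285 286 289 285 283
176 290 289 292 288 289 274 281 283 267 203 126 110 147 252 287 285 290 292 291 273 248 263 266 263
177 290 261 249 246 247 196 228 229 185 181 117  89 203 281 325 314 328 322 325 261 165 197 207 205
178 284 173  63  38  43  46  44  44  48  37  43  37 215 300 362 372 370 355 350 257 160 187 201 203
179 276 214 106  46  40  49  37  40  43  33  40  93 228 303 391 400 400 379 354 258 162 201 204 205
u from 234 c [240.6 170. ]
-1.3 [246.  173.7]
-1.5 [244.2 174.1]
-1.7 [242.3 174.3]
-1.9 [240.3 174.4]
-2.1 [238.3 174.3]
-2.3 [236.4 174. ]
```

Call:
move_arm(motion=[{"tx":0,"ty":0,"tz":0.0003,"twist":0.08},{"tx":0,"ty":0,"tz":0.0002,"twist":0.08}])

```text
clock: 22.8
position: [0.6049, 0.1928, 0.117]
ee_rot: [2.407, 2.019, -0.002]
force: [-1.9, -6.2, 2.7]
width: 0.151
gripper_force: 12.0
```

```bash
python3 mz.py; python3 ptr.py
```

```text
clk 22.8 turned 2.078 M [-1.237  0.592  0.037] F [-1.9 -6.2  2.7] q7 0.01 tau7 2.274 g 11.99548915028572 pos [0.6049 0.1928 0.117 ] w 0.151
166 328 329 306 280 248  76  17  37  31  29 225 287 324 327 325 334 341 341 339 341 344 349 347 347
167 327 331 249 157 214  64  40  34  34  30 201 230 335 334 328 335 337 340 343 336 341 347 350 349
168 329 316 216  69  87  38  39  36  43  42  37 179 317 362 363 359 363 387 386 386 384 385 428 410
169 322 274 230  94  39  45  33  29  17  35  73 191 253 375 385 386 386 468 473 473 470 424 534 459
170 238 231 233 172 104 101 104  79  90 121 166 226 237 250 276 278 285 441 451 449 448 365 491 306
171 230 232 235 237 200 200 206 172 196 224 238 239 236 234 274 282 282 282 282 283 282 443 452 300
172 239 224 231 230 233 235 230 224 226 237 239 236 230 226 287 290 290 364 367 371 371 374 371 369
173 272 241 245 230 232 234 211 171 169 220 242 243 259 269 294 296 300 452 473 474 472 479 476 472
174 290 292 276 257 254 258 218 135 120 185 263 281 314 313 316 313 321 316 353 350 339 333 317 310
175 312 301 296 295 290 291 249 134 120 179 278 290 288 290 286 288 288 288 285 284 284 287 282 283
176 290 293 288 289 290 273 287 154 122 123 248 252 275 288 295 282 296 293 291 276 247 264 266 261
177 292 266 245 245 242 196 230 173 111 108 132 125 245 302 329 312 326 324 323 259 163 193 206 204
178 283 168  60  35  49  38  68  61  41  51  49  39 213 301 367 371 366 357 349 259 163 183 200 203
179 275 213 105  40  33  38  41  42  43  38  38  82 231 304 374 382 384 371 355 258 167 202 206 204
u from 234 c [240.6 170. ]
-1.3 [246.  173.7]
-1.5 [244.2 174.1]
-1.7 [242.3 174.3]
-1.9 [240.3 174.4]
-2.1 [238.3 174.3]
-2.3 [236.4 174. ]
```

```bash
cat > ptr.py <<'E'
from h import *
im=arm.get_image("side").astype(int).sum(2)
for r in(173,174,175,176):
    w=np.clip(225-im[r,232:252],0,None); print(r,round((w*np.arange(232,252)).sum()/max(w.sum(),1),2),end=" ; ")
print()
E
python3 ptr.py
```

```text
173 241.26 ; 174 241.46 ; 175 241.76 ; 176 241.94 ;
```

Call:
move_arm(motion=[{"tx":0,"ty":0,"tz":0.0002,"twist":0.08}])

```text
clock: 23.0
position: [0.6049, 0.1928, 0.1169]
ee_rot: [2.525, 1.869, -0.002]
force: [-3.9, -5.8, 5.0]
width: 0.148
gripper_force: 12.0
```

```bash
python3 mz.py; python3 ptr.py
```

```text
clk 23.0 turned 2.2 M [-1.368  0.795  0.097] F [-3.9 -5.8  5. ] q7 -0.09 tau7 3.594 g 12.001222372055054 pos [0.6049 0.1928 0.1169] w 0.148
173 240.8 ; 174 240.81 ; 175 240.72 ; 176 240.74 ;
```

Call:
move_arm(motion=[{"tx":0,"ty":0,"tz":0.0002,"twist":0.08}])

```text
clock: 23.15
position: [0.6048, 0.1929, 0.1169]
ee_rot: [2.638, 1.706, -0.001]
force: [-4.8, -6.1, 6.8]
width: 0.153
gripper_force: 12.0
```

```bash
python3 mz.py; python3 ptr.py
```

```text
clk 23.15 turned 2.326 M [-1.286  1.067  0.136] F [-4.8 -6.1  6.8] q7 -0.19 tau7 3.176 g 12.000556290149689 pos [0.6048 0.1929 0.1169] w 0.153
173 240.83 ; 174 240.81 ; 175 240.72 ; 176 240.69 ;
```

Call:
move_arm(motion=[{"tx":0,"ty":0,"tz":0,"twist":0.07},{"tx":0,"ty":0,"tz":0,"twist":0}])

```text
clock: 23.4
position: [0.6048, 0.1929, 0.1168]
ee_rot: [2.729, 1.555, -0.002]
force: [-5.0, -4.1, 8.8]
width: 0.154
gripper_force: 12.0
```

```bash
python3 mz.py; python3 ptr.py
```

```text
clk 23.4 turned 2.438 M [-1.063  1.003  0.042] F [-5.  -4.1  8.8] q7 -0.28 tau7 -1.384 g 12.000731974840164 pos [0.6048 0.1929 0.1168] w 0.154
173 240.87 ; 174 240.77 ; 175 240.69 ; 176 240.74 ;
```

The pointer stood still while the knob went on about 0.25 rad, so the clutch is slipping. Stop, let go, lift away.

Call:
move_arm(motion=[{"tx":0,"ty":0,"tz":0,"twist":0},{"tx":0,"ty":0,"tz":0,"twist":0},{"tx":0,"ty":0,"tz":0,"twist":0},{"tx":0,"ty":0,"tz":0,"twist":0}], gripper=-0.3)

```text
clock: 23.85
position: [0.6051, 0.1945, 0.1163]
ee_rot: [-2.726, -1.561, -0.0]
force: [-0.8, 0.4, 0.0]
width: 0.45
gripper_force: 0.0
```

Call:
move_arm(motion=[{"tx":0,"ty":0,"tz":-0.02,"twist":0},{"tx":0,"ty":0,"tz":-0.04,"twist":0},{"tx":0,"ty":0,"tz":-0.045,"twist":0},{"tx":0,"ty":0,"tz":-0.045,"twist":0},{"tx":0,"ty":0,"tz":-0.045,"twist":0},{"tx":-0.045,"ty":0,"tz":0,"twist":0},{"tx":-0.045,"ty":0,"tz":0,"twist":0},{"tx":-0.045,"ty":0,"tz":0,"twist":0},{"tx":-0.045,"ty":0,"tz":0,"twist":0},{"tx":-0.045,"ty":0,"tz":0,"twist":0},{"tx":0,"ty":0,"tz":0,"twist":0}])

```text
clock: 24.95
position: [0.4884, -0.0059, 0.3119]
ee_rot: [-2.731, -1.548, -0.002]
force: [0.1, -1.2, 0.1]
width: 0.65
gripper_force: 0.0
```

```bash
python3 mz.py; python3 ptr.py; python3 - <<'E'
from h import *
cv2.imwrite("pics/z.png",np.hstack([cv2.resize(arm.get_image(c)[b:b+n,a:a+n,::-1],(400,400),interpolation=cv2.INTER_CUBIC) for c,a,b,n in(("top",160,165,80),("side",195,135,100))]))
E
```

```text
clk 24.95 turned 2.442 M [-0.073  0.113  0.005] F [ 0.1 -1.2  0.1] q7 -0.29 tau7 0.157 g 0.0 pos [ 0.4884 -0.0059  0.3119] w 0.65
173 240.54 ; 174 240.37 ; 175 240.0 ; 176 240.22 ;
```

View pics/z.png

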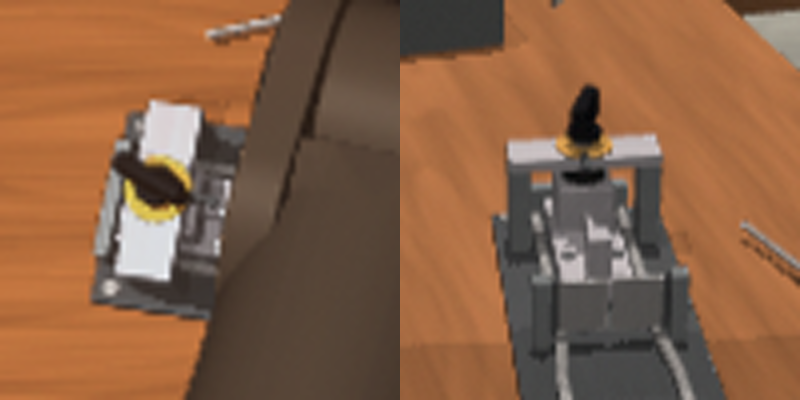

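The side half shows the flaps shut (at about (610,300)), the carrier home with the pad (585,175) on its boss, and the knob free. The top half shows the bar at about −2.1 rad, about 0.25 rad ahead of the screw. Handing in.

```bash
python3 -c "
from cell import arm
print(arm.sign_off())"
```

```text
the job is handed in; nothing more can be done
None
```

The job is done and handed in: the carrier rests against the backstop with the flaps shut behind it, and it is clamped with about 0.25 rad of clutch slip, about a third of the eighth-turn limit; the robot touches nothing.

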